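# Close the sliding shelf stop up to the leaning chakla

## Robot

A 6-joint arm with a two-finger parallel gripper is mounted at the origin on the work surface. World frame = base frame: x ahead of the robot, y to its left, z up, the work surface at z = 0. Lengths are in m, angles in rad, forces in N, time in s.
With the tool pointing down it reaches from about 0.35 to 0.975 m from the base axis. Payload 7.1 kg.
Tool frame: the origin (TCP) lies midway between the tips of the shut fingers; the grasp point (between the pads) lies 19 mm behind it; z points along the fingers, x is the direction in which the jaws open and shut, and the axes are right-handed (so a half turn about z gives the same grasp; the last joint's range is limited). The gripper opens to 88 mm and grips with 3 to 60 N. Pads are 20 mm wide; open, the fingers measure 115 mm over their backs; the gripper's body (75 mm by 178 mm) begins 61 mm behind the grasp point.
Start: joints at [-1.341, 0.423, 1.63, -0, 1.089, -0.019], TCP at [0.154, -0.606, 0.223] pointing down, gripper open.
Joint ranges: [-3, 3], [-0.9, 2.11], [0.09, 2.58], [-1.31, 4.45], [0.11, 2.69], [-2.54, 2.54]. Speed limits (rad/s): [2.39, 2.39, 3.01, 3.14, 3.14, 3.14].

## Interface

Orientations are given as a unit quaternion [w, x, y, z].
In Python, from station import move_pose, movel, movej, command_gripper, wait, inverse_kinematics, read_camera, camera_info, MotionError, job_done, get_time, get_joint_pos, get_qvel, get_effort, get_tcp_pos, get_ee_rot, get_ft_force, get_ft_torque, get_grip_width gives the robot as it stands. Calls block until the motion is done:
- move_pose(position, orientation): joint-space move of the TCP to a pose.
- movel(position, frame=None, v=0.15, until_force=None): straight line of the TCP; frame=None keeps the orientation; v is the mean speed in m/s. With until_force (N) it stops when the force on the tool has changed by that much, and returns True; else False.
- movej(angles): joint-space move.
- command_gripper(opening): opening from 0.0 (shut) to 1.0 (fully open); the grip force is fixed at half the most; returns when the fingers have stopped.
- wait(seconds).
- inverse_kinematics(position, orientation): joint angles nearest the present ones, or None.
- read_camera(name): name is "side" or "top" or "wrist"; returns the picture (384x512x3 uint8, red, green, blue); there is no depth.
- camera_info(name): a dict with "intrinsics" (3x3 intrinsics, pixels), "T" (4x4, takes a point from camera to world coordinates); the wrist camera has in their place "tool_from_camera" (4x4, takes a point from camera to tool coordinates, whose origin is the TCP and whose axes are the tool frame's). Camera axes: x right, y up, looking along -z (the intrinsics and any distortion apply to the point x, -y, -z); pixel columns grow to the right and rows downward; lengths in m; the calibration is good to about 2 mm. A picture is of the moment at which its call begins: read the wrist's pose just before it. camera_info takes no time and is no camera call.
A pose or a line that the arm cannot do raises MotionError and nothing moves.
- job_done(): hands the job in, once; it reports no verdict.
Readings, each from a call of its own:
- get_time(): time.
- get_joint_pos(): joint angles.
- get_qvel(): joint speeds.
- get_effort(): joint torques, N m.
- get_tcp_pos(): TCP position.
- get_ee_rot(): TCP orientation.
- get_ft_force(): force on the tool from outside, world axes, zero at the start.
- get_ft_torque(): the same for the moment, N m.
- get_grip_width(): opening from 0.0 (shut) to 1.0 (fully open).
Only numpy, scipy, OpenCV 4.12 (cv2) and the standard library are available. Lean on these libraries where they do the work, as an engineer would, in place of code of your own. Each camera call takes 0.05 s, during which the arm holds its last target.

## Task

The round wooden chakla leans on its edge against the cupboard and its foot could slide out or roll away. With the fingertips, push the sliding bookend stop along its rail towards the chakla and leave it clicked into the last notch it can take before its plate would meet the chakla. Only push the stop, without pinching it or forcing it hard, do not shove the chakla, and leave everything else where it stands.

Things in the scene. Friction and masses are not known exactly. Their poses are not given: they have to be found in the camera images.
- rail: Aluminium track screwed to the shelf, 390 mm long, 36 wide, 12 high, ends turned up to 16 mm, a 22 mm screwed lug at each end. Seven slots (the notches; 14 mm long, 30 mm apart) are punched in its top. Origin: middle of its underside. y axis: along the track towards the chakla; x: away from the robot; z up.
- stop (a joint): Travel of the stop in m, 0 at the end far from the chakla, growing towards it, at most 0.235. A hidden spring roller drops into a notch at 0.03, 0.06, 0.09, 0.12, 0.15, 0.18, 0.21. Between notches it slides with 1 to 2 N friction and stays where left; leaving a notch takes about 7 N. Within about 4 mm of a notch it snaps in by itself (the push force dips to nothing).
- stop_push (a point): Middle of the flat rear face of the sliding stop, the face to push (towards +y; axes as the rail's), 45 mm above the shelf. The face is 48 mm wide, 5 to 74 mm high. The stop: steel saddle 110 mm long, 48 wide, top 35 mm above the shelf; a thumb block at its rear, 22 mm thick, to 74 mm; a 24 mm spring barrel in the middle of its top (to 53 mm); a bookend plate at its front.
- stop_face (a point): Point on the front face of the stop's upright bookend plate (turned to the chakla), 5 mm above the shelf, 110 mm beyond the rail's middle line (+x), level with the chakla's foot; 110 mm ahead of stop_push along y; axes as the rail's. Plate: 4 mm thick, 95 mm high, from 24 mm on the near side to 148 mm on the far side of the middle line.
- chakla_foot (a point): Foot of the leaning chakla: bottom of its edge on the side turned to the stop, about 4 mm above the shelf; the first thing the plate would meet. The gap is the distance from stop_face to this point along the rail's y; it closes one for one as stop grows. It varies.
- chakla: Round wooden rolling board, 220 mm across, 18 mm thick plus a low turned foot ring, 0.5 kg, loose, standing on its edge on the rail's far side and leaning about 11 degrees, its top edge against the cupboard. Origin: middle of its face towards the cupboard, 108 mm above the shelf; z axis: the board's axis, towards the stop.
- cupboard: Small wooden swing-door cupboard, 180 mm deep, 240 mm wide, 280 mm high, fixed. Origin: middle of its underside; door to -x. The chakla leans on its -y side.
- masala_box: Red plastic spice box with a ribbed twist cap, 84 mm across, 88 mm high, loose. Origin: middle of its underside.
- dabba: Plain round steel tin with a lid, 83 mm across, 81 mm high, loose. Origin: middle of its underside.
- tumbler: Steel tumbler, 75 mm across the rim, 98 mm high, loose. Origin: middle of its underside.
- katori: Small steel bowl, 80 mm across, 36 mm high, loose. Origin: middle of its underside.
- patila: Aluminium pot, 164 mm across its rim, 86 mm high, loose. Origin: middle of its underside.
- chimta: Flat roti tongs of dark steel, 240 mm long, 60 mm wide, 8 mm high, lying on the shelf in front of the rail, loose. Origin: underside near the middle; long side along y.
- cupboard_door0 (a joint): Opening of the cupboard's swing door in rad, 0 shut. It starts shut and plays no part in the job.

How it is judged:
At the end, for the whole second after the job is handed in: The stop rests in a notch (within 2.5 mm); the gap from its plate to the chakla's foot is under 33 mm (notches are 30 mm apart, so it is the last free notch, or the one before if the last leaves 3 mm or less); the chakla still leans at rest within 8 mm of its first place ((value of joint stop between 0.0275 and 0.0325 m or value of joint stop between 0.0575 and 0.0625 m or value of joint stop between 0.0875 and 0.0925 m or value of joint stop between 0.1175 and 0.1225 m or value of joint stop between 0.1475 and 0.1525 m or value of joint stop between 0.1775 and 0.1825 m or value of joint stop between 0.2075 and 0.2125 m) and y of chakla_foot in the frame of stop_face between -0.002 and 0.033 m and distance of chakla from where it was at the start of the episode below 0.008 m and linear speed of chakla below 0.01 m/s and velocity of joint stop between -0.005 and 0.005 m/s); the robot touches nothing.
It fails at once if the chakla is shoved, lifted or tipped (moved more than 8 mm) (distance of chakla from where it was at the start of the episode above 0.008 m).
It fails at once if the stop is pinched or forced (more than 30 N from the fingers) (contact force between the fingers and rail above 30 N).
It fails at once if a bystander is lifted or pushed out of place (more than 20 mm), or the cupboard door is opened (distance of any of masala_box, dabba, tumbler, katori, patila, chimta from where it was at the start of the episode above 0.02 m or value of joint cupboard_door0 above 0.15 rad).
It also fails if it takes over 45 s, if anything falls off the work surface, if the arm or the gripper's body presses on something with over 40 N, if the wrist force passes 120 N, or if a joint passes its speed limit or range.

## Working session

There is one attempt and no reset: what is moved stays moved. The work goes in short steps, each a Python script; the robot and the scene stay as the last script left them, time stands still between calls to the robot, and variables do not carry over. Pictures are saved under pics/ and viewed, and the job is handed in when it is done.

```bash
mkdir -p pics
python3 - <<'E'
from station import *
import cv2,numpy as np
for n in("side","top","wrist"):
    im=read_camera(n); cv2.imwrite(f"pics/{n}0.png",im[:,:,::-1]); 
    i=camera_info(n); print(n,{k:np.round(v,4).tolist() if not isinstance(v,str) else v for k,v in i.items()})
print(get_time(),get_tcp_pos(),get_ee_rot())
E
```

```text
side {'intrinsics': [[492.8859, 0.0, 258.8774], [0.0, 492.8859, 195.716], [0.0, 0.0, 1.0]], 'T': [[0.9199, -0.3299, 0.2119, 0.8287], [0.3921, 0.7762, -0.4937, -0.7643], [-0.0016, 0.5372, 0.8434, 1.3027], [0.0, 0.0, 0.0, 1.0]]}
top {'intrinsics': [[492.5889, 0.0, 256.8274], [0.0, 492.5889, 183.3852], [0.0, 0.0, 1.0]], 'T': [[0.0026, 0.9976, -0.0689, 0.432], [-0.9999, 0.0035, 0.0128, -0.0381], [0.013, 0.0689, 0.9975, 1.5457], [0.0, 0.0, 0.0, 1.0]]}
wrist {'intrinsics': [[269.8212, 0.0, 255.8704], [0.0, 269.8212, 189.193], [0.0, 0.0, 1.0]], 'tool_from_camera': [[1.0, 0.0004, -0.0002, -0.0007], [0.0003, -0.9569, -0.2905, -0.0803], [-0.0003, 0.2905, -0.9569, -0.1624], [0.0, 0.0, 0.0, 1.0]]}
0.15 [ 0.15383845 -0.60534293  0.22208184] [-3.64682087e-04  7.89385295e-01 -6.13897808e-01 -4.51244707e-04]
```

```bash
ls
```

```text
pics
```

View pics/side0.png

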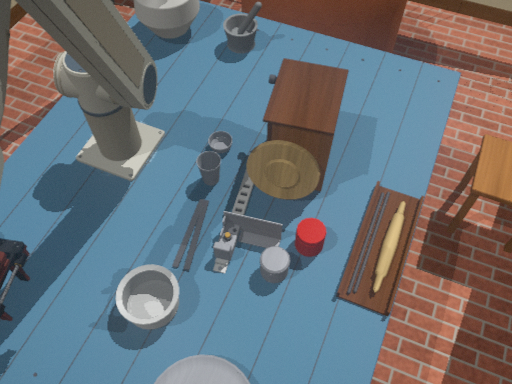

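View pics/top0.png

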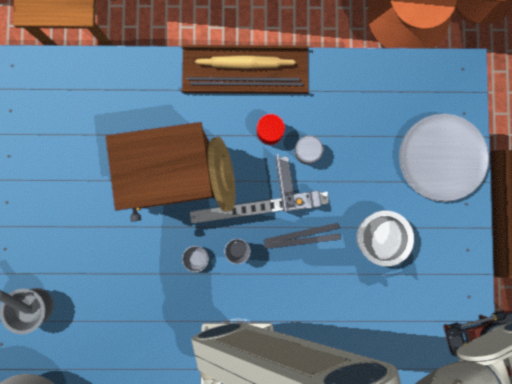

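View pics/wrist0.png

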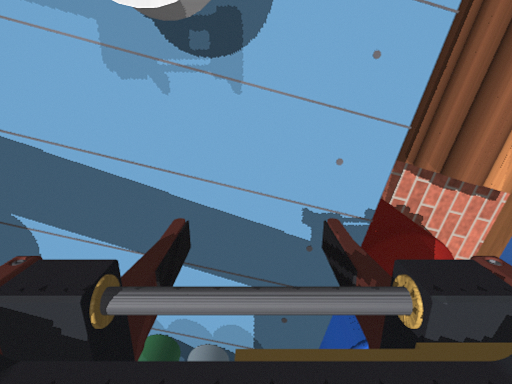

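The side and top views show everything. In the top view the rail runs from (192,217) to (328,198). The stop sits at its right end (-y), with its plate from (280,157) to (292,208), and the chakla is at (222,175). I'll zoom in.

Run:
```python
import cv2
a=cv2.imread("pics/top0.png")[130:230,180:340]; cv2.imwrite("pics/top0z.png",cv2.resize(a,None,fx=5,fy=5,interpolation=cv2.INTER_CUBIC))
a=cv2.imread("pics/side0.png")[140:280,200:340]; cv2.imwrite("pics/side0z.png",cv2.resize(a,(600,600),interpolation=cv2.INTER_CUBIC))
```

```text
(no output)
```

View pics/top0z.png

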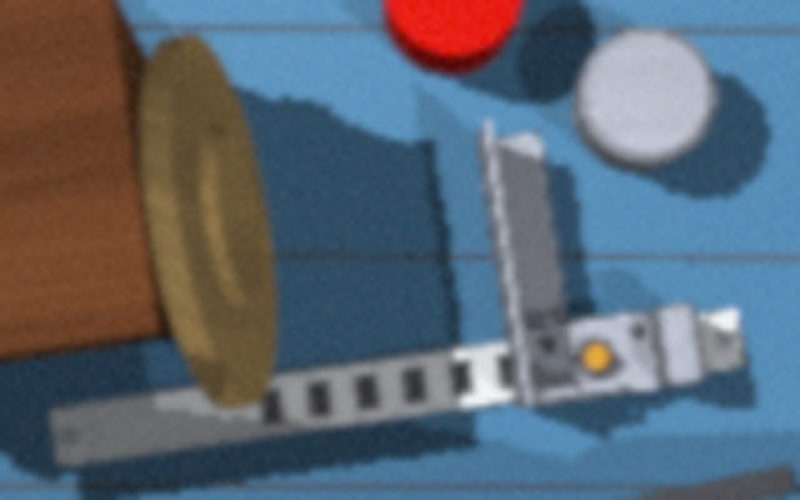

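View pics/side0z.png

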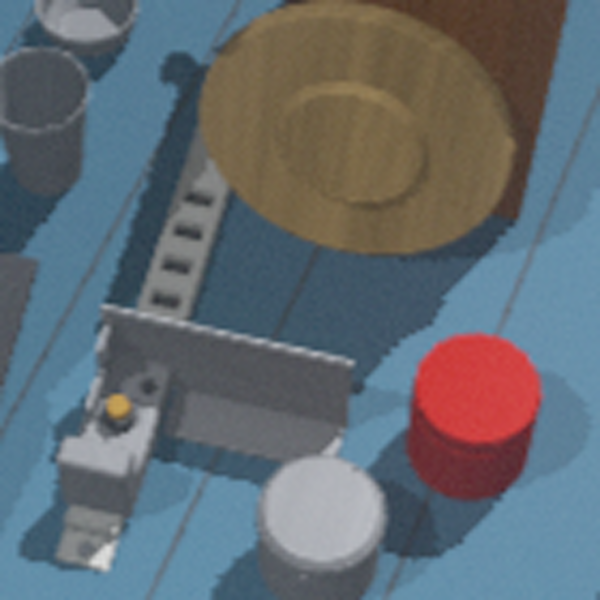

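```bash
cat > h.py <<'E'
import numpy as np, cv2
from station import *
def ray(cam,p):
    i=camera_info(cam);K=i["intrinsics"];T=np.array(i["T"])
    d=np.array([(p[0]-K[0][2])/K[0][0],-(p[1]-K[1][2])/K[1][1],-1.])
    return T[:3,3],T[:3,:3]@d
def onz(cam,p,z):
    o,d=ray(cam,p);return o+d*(z-o[2])/d[2]
def tri(p,q,a="top",b="side"):
    o1,d1=ray(a,p);o2,d2=ray(b,q)
    A=np.c_[d1,-d2];s=np.linalg.lstsq(A,o2-o1,rcond=None)[0]
    x,y=o1+s[0]*d1,o2+s[1]*d2
    return (x+y)/2,np.linalg.norm(x-y)
tz=lambda x,y:(180+(x+.5)/5-.5,130+(y+.5)/5-.5)
k=140/600
sz=lambda x,y:(200+(x+.5)*k-.5,140+(y+.5)*k-.5)
E
python3 - <<'E'
from h import *
np.set_printoptions(precision=4,suppress=True)
# slots in top: centres via dark mask on rail strip
sl=np.array([onz("top",tz(*p),0.012) for p in [(272,406),(318,398),(366,391),(414,384),(460,377)]])
print("slots",sl,np.linalg.norm(np.diff(sl,axis=0),axis=1))
u=sl[0]-sl[-1];u/=np.linalg.norm(u);print("u(y axis)",u)
for n,p in dict(rail_far_n=(58,467),rail_far_f=(50,408),rail_near=(740,340)).items(): print(n,onz("top",tz(*p),0.014))
for n,p,q in [("plate far top",(487,122),(353,362)),("plate near top",(517,405),(103,308)),("knob",(597,357),(118,405)),("block rear near top",(700,383),(62,462)),]:
    print(n,*tri(tz(*p),sz(*q)))
im=read_camera("top");hsv=cv2.cvtColor(im,cv2.COLOR_RGB2HSV)
m=((hsv[:,:,0]>15)&(hsv[:,:,0]<35)&(hsv[:,:,1]>70)).astype(np.uint8);m[:,:200]=0;m[:,245:]=0;m[:130]=0;m[215:]=0
up=cv2.resize(m*255,None,fx=5,fy=5,interpolation=cv2.INTER_LINEAR)
print(hsv[175,228],hsv[175,215],hsv[175,190],m.sum())
uu=u/np.linalg.norm(u)
ys,xs=np.nonzero(m)
P=np.array([onz("top",(x+ .5 if True else x,y),0.004) for x,y in zip(xs,ys)])
t=P@uu
o=np.argsort(t)[:8];print("chakla extreme",[(xs[k],ys[k]) for k in o],P[o[:4]],t[o])
E
```

```text
slots [[ 0.4523  0.0129  0.012 ]
 [ 0.4574 -0.0156  0.012 ]
 [ 0.4618 -0.0455  0.012 ]
 [ 0.4662 -0.0753  0.012 ]
 [ 0.4707 -0.104   0.012 ]] [0.029  0.0302 0.0302 0.029 ]
u(y axis) [-0.1551  0.9879  0.    ]
rail_far_n [0.4142 0.145  0.014 ]
rail_far_f [0.4507 0.1504 0.014 ]
rail_near [ 0.4942 -0.2785  0.014 ]
plate far top [ 0.6208 -0.1164  0.0904] 0.0007694958688424195
plate near top [ 0.4506 -0.1361  0.0785] 0.004179673270397438
knob [ 0.4816 -0.1861  0.0488] 0.0011670837308578937
block rear near top [ 0.4676 -0.2457  0.0624] 0.0032486957576953273
[ 18 121 101] [ 18 126 123] [ 12 162 118] 1431
chakla extreme [(np.int64(233), np.int64(177)), (np.int64(232), np.int64(171)), (np.int64(233), np.int64(178)), (np.int64(232), np.int64(172)), (np.int64(233), np.int64(179)), (np.int64(231), np.int64(166)), (np.int64(232), np.int64(173)), (np.int64(233), np.int64(180))] [[0.5583 0.0154 0.004 ]
 [0.5772 0.0186 0.004 ]
 [0.5552 0.0154 0.004 ]
 [0.5741 0.0186 0.004 ]] [-0.0714 -0.0712 -0.071  -0.0707 -0.0705 -0.0704 -0.0702 -0.07  ]
```

```bash
cat > meas.py <<'E'
from h import *
np.set_printoptions(precision=4,suppress=True)
def avg(n,k=6): return np.mean([read_camera(n).astype(np.float32) for _ in range(k)],0)
def big(im,x0,y0,w,h,f): return cv2.resize(im[y0:y0+h,x0:x0+w][:,:,::-1],None,fx=f,fy=f,interpolation=cv2.INTER_CUBIC).clip(0,255).astype(np.uint8)
def chakla(u):
    for n,roi in(("top",(200,130,60,85)),("side",(244,140,78,62))):
        im=np.load(f"{n}.npy");x0,y0,w,h=roi
        r=im[y0:y0+h,x0:x0+w]; r=cv2.resize(r,None,fx=5,fy=5,interpolation=cv2.INTER_CUBIC)
        m=((r[:,:,0]-r[:,:,2])>10).astype(np.uint8)
        c=max(cv2.findContours(m,cv2.RETR_EXTERNAL,cv2.CHAIN_APPROX_NONE)[0],key=cv2.contourArea)[:,0]
        px=np.c_[x0+(c[:,0]+.5)/5-.5,y0+(c[:,1]+.5)/5-.5]
        P=np.array([onz(n,p,.0035) for p in px]);t=P@u;o=np.argsort(t)[:6]
        print(n,"foot px",px[o[0]],"P",P[o].mean(0),"t",t[o[0]],t[o].mean())
E
python3 - <<'E'
from meas import *
T=avg("top");S=avg("side");np.save("top.npy",T);np.save("side.npy",S)
cv2.imwrite("pics/t1.png",big(T,250,150,80,60,10));cv2.imwrite("pics/s1.png",big(S,205,205,80,70,8))
cv2.imwrite("pics/t2.png",big(T,185,170,100,60,8))
u=np.array([-.15,.9887,0]);u/=np.linalg.norm(u);chakla(u)
E
```

```text
top foot px [234.  180.2] P [0.5492 0.0141 0.0035] t -0.06864195902121285 -0.06845274248220033
side foot px [278.6 197.8] P [0.5589 0.0128 0.0035] t -0.07126311220425616 -0.07117507895930979
```

View pics/t1.png

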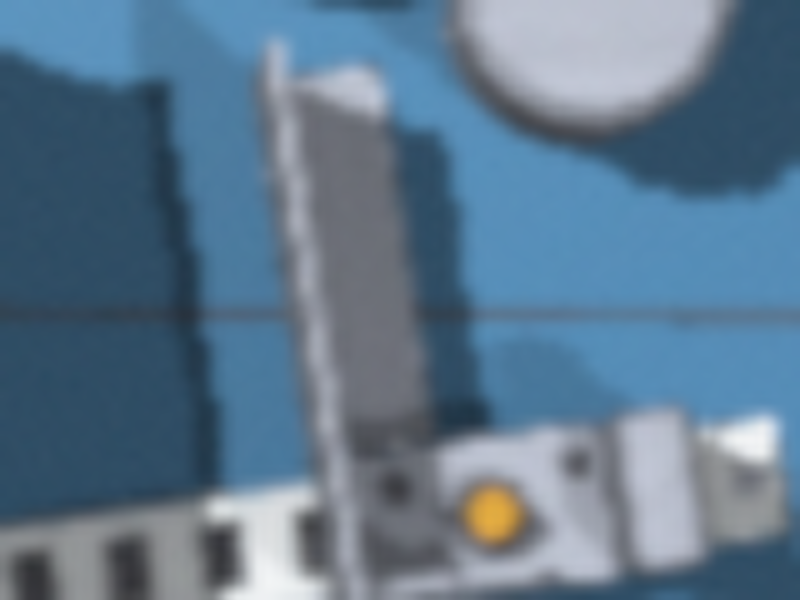

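View pics/t2.png

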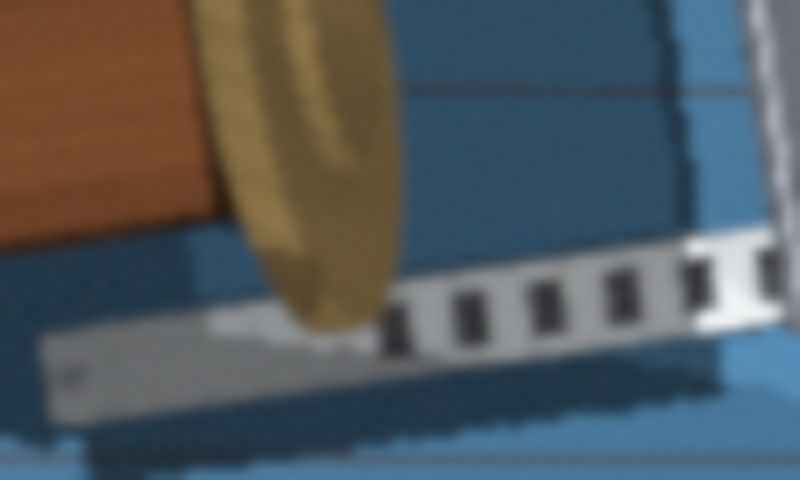

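View pics/s1.png

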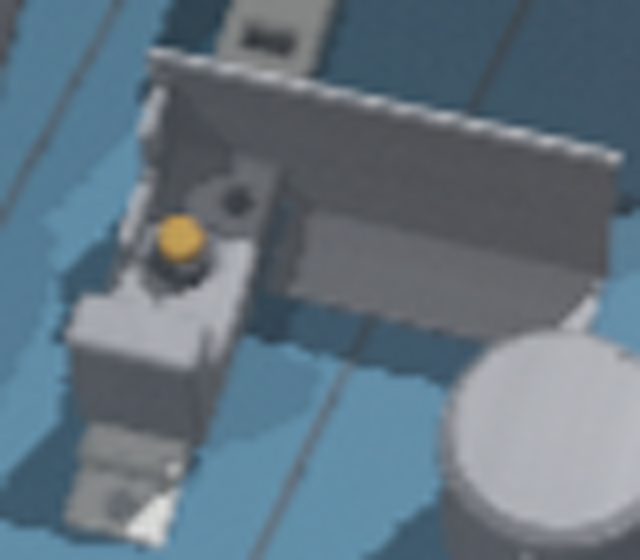

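Run:
```python
from meas import *
a=lambda x,y:(250+(x+.5)/10-.5,150+(y+.5)/10-.5)
b=lambda x,y:(185+(x+.5)/8-.5,170+(y+.5)/8-.5)
s=lambda x,y:(205+(x+.5)/8-.5,205+(y+.5)/8-.5)
sl=np.array([onz("top",b(*p),0.011) for p in [(394,331),(471,319),(547,308),(623,297),(699,286)]])
d=np.polyfit(np.arange(5),sl,1)[0];print("pitch",d,np.linalg.norm(d))
R=[("far n",b(52,427)),("far f",b(42,338)),("near n",a(715,540)),("near lug n",a(785,532)),("near lug f",a(778,415))]
for n,p in R: print(n,onz("top",p,.014))
e1=onz("top",b(52,427),.012);e2=onz("top",a(785,532),.004);u=e1-e2;u[2]=0;print("edge len",np.linalg.norm(u));u/=np.linalg.norm(u);print("u edge",u)
w=-d/np.linalg.norm(d);w[2]=0;print("u slots",w)
u=(u+w);u/=np.linalg.norm(u);v=np.array([u[1],-u[0],0])
print("u",u)
def pr(n,P): print(n,P,"along",P@u,"across",P@v)
for i,p in enumerate(sl): pr(f"slot{i}",p)
pr("plate top far",onz("top",a(272,45),.095));pr("plate top mid",onz("top",a(312,310),.095));pr("plate top near",onz("top",a(337,530),.095))
pr("plate bot far",onz("top",a(260,110),.0));pr("plate bot near",onz("top",a(313,450),.0))
pr("side plate far",onz("side",s(620,153),.095));pr("side plate near",onz("side",s(150,50),.095))
pr("block rear f",onz("top",a(688,412),.074));pr("block rear n",onz("top",a(708,555),.074))
pr("side block rear n",onz("side",s(70,342),.074));pr("side block rear f",onz("side",s(198,372),.074))
pr("knob top",onz("top",a(493,515),.055))
pr("far end",onz("top",b(47,382),.008)); pr("near end",onz("top",a(782,470),.008))
chakla(u)
```

```text
pitch [ 0.0044 -0.0296 -0.    ] 0.029959427849167428
far n [0.4144 0.1454 0.014 ]
far f [0.4488 0.1497 0.014 ]
near n [ 0.4756 -0.2579  0.014 ]
near lug n [ 0.4781 -0.2798  0.014 ]
near lug f [ 0.5146 -0.2779  0.014 ]
edge len 0.4318139403255584
u edge [-0.1483  0.9889  0.    ]
u slots [-0.1481  0.989   0.    ]
u [-0.1482  0.989   0.    ]
slot0 [0.4519 0.0135 0.011 ] along -0.053595447215185305 across 0.4489231802676254
slot1 [ 0.4567 -0.0164  0.011 ] along -0.0838669335759121 across 0.44918188987370755
slot2 [ 0.461  -0.0459  0.011 ] along -0.11372519801352 across 0.4491128963022962
slot3 [ 0.4654 -0.0755  0.011 ] along -0.14360990786981118 across 0.4490438416233853
slot4 [ 0.4697 -0.1051  0.011 ] along -0.17352109829435136 across 0.4489747257557545
plate top far [ 0.6197 -0.1156  0.095 ] along -0.2061668948342516 across 0.595680188903798
plate top mid [ 0.5409 -0.1274  0.095 ] along -0.20617528346513253 across 0.5160212200987557
plate top near [ 0.4759 -0.1347  0.095 ] along -0.20378757823378418 across 0.450676522429734
plate bot far [ 0.6113 -0.1169  0.    ] along -0.2061891124888
[... 695 characters left out ...]
 [ 0.4818 -0.1847  0.055 ] along -0.2540772026910624 across 0.44909980117942755
far end [0.4318 0.1483 0.008 ] along 0.08267297755650255 across 0.44899357204706897
near end [ 0.4977 -0.2799  0.008 ] along -0.3506039874837288 across 0.4507368507018908Traceback (most recent call last):
  File "<stdin>", line 22, in <module>
  File "meas.py", line 12, in chakla
    P=np.array([onz(n,p,.0035) for p in px]);t=P@u;o=np.argsort(t)[:6]
                ~~~^^^^^^^^^^^
  File "h.py", line 8, in onz
    o,d=ray(cam,p);return o+d*(z-o[2])/d[2]
        ~~~^^^^^^^
  File "h.py", line 4, in ray
    i=camera_info(cam);K=i["intrinsics"];T=np.array(i["T"])
ValueError: time passes only in moves, steps and waits
```

The geometry is consistent: slot pitch 29.96 mm, rail plus lugs 433 mm, and both rail directions agree. The stop is near s≈0–0.01 with a gap of about 137 mm, so the target is probably the 0.12 notch. Next: shut the fingers and approach from behind.

```bash
cat > g.py <<'E'
from h import *
np.set_printoptions(precision=4,suppress=True)
from scipy.spatial.transform import Rotation as Ro
u=np.array([-.1482,.989,0]);u/=np.linalg.norm(u);v=np.array([u[1],-u[0],0])
R=np.c_[-v,u,[0,0,-1]]
q=Ro.from_matrix(R).as_quat();Q=[q[3],q[0],q[1],q[2]]
def P(al,z,ac=.449): return (al*u+ac*v+np.array([0,0,z])).tolist()
def al(): return float(np.array(get_tcp_pos())@u)
E
python3 - <<'E'
from g import *
print(np.linalg.det(R))
for a,z in((-.375,.2),(-.375,.045),(-.2,.045)): print(P(a,z),inverse_kinematics(P(a,z),Q))
command_gripper(0.0)
move_pose(P(-.375,.2),Q)
movel(P(-.375,.048),v=.12)
print(get_time(),get_tcp_pos(),get_ee_rot(),Q,al(),np.array(get_ft_force()))
for n in("side","wrist","top"):cv2.imwrite(f"pics/{n}2.png",read_camera(n)[:,:,::-1])
E
```

```text
0.9999999999999999
[0.49961495666118877, -0.3043203822954328, 0.2] [-0.5674  0.392   1.7385 -0.      1.011   2.4254]
[0.49961495666118877, -0.3043203822954328, 0.045] [-0.5674  0.6168  1.8103 -0.      0.7145  2.4254]
[0.4736810489743769, -0.13125267175388813, 0.045] None
5.65 [ 0.5001 -0.3047  0.0487] [ 0.0006 -0.0743  0.9972 -0.0004] [np.float64(0.0), np.float64(-0.07430226796106464), np.float64(0.9972357659930987), np.float64(0.0)] -0.3754137740265118 [-0.7491 -0.7416  0.4985]
```

Here the last joint would hit its limit at the far end. I'll turn the tool half a turn about its axis, which leaves the fingers in the same shape, and look.

```bash
sed -i 's/R=np.c_\[-v,u/R=np.c_[v,-u/' g.py
python3 - <<'E'
from g import *
for a in(-.375,-.2,-.16): print(inverse_kinematics(P(a,.048),Q))
move_pose(P(-.375,.048),Q)
print(get_time(),get_tcp_pos(),get_ee_rot(),Q,al(),np.array(get_ft_force()))
for n in("side","wrist","top"):cv2.imwrite(f"pics/{n}2.png",read_camera(n)[:,:,::-1])
E
```

```text
[-0.5674  0.6119  1.8098 -0.      0.7199 -0.7162]
[-0.2945  0.5206  2.0177 -0.      0.6033 -0.4433]
[-0.2185  0.5069  2.0497 -0.      0.585  -0.3673]
8.45 [ 0.4996 -0.3043  0.048 ] [0.     0.9972 0.0741 0.    ] [np.float64(-0.0), np.float64(0.9972357659930987), np.float64(0.07430226796106464), np.float64(0.0)] -0.37501968214510295 [0.0994 0.5045 1.2606]
```

View pics/side2.png

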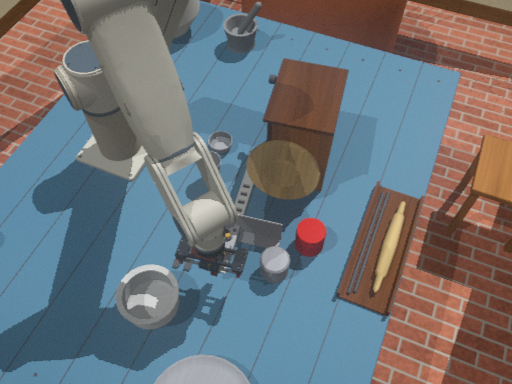

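View pics/wrist2.png

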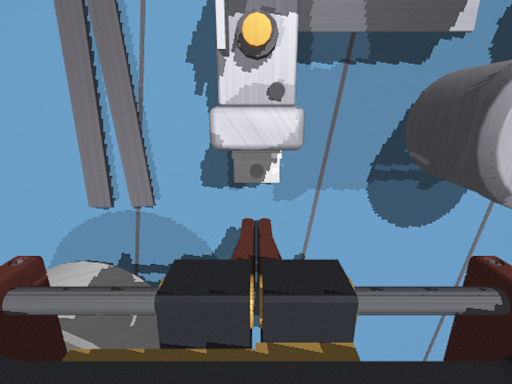

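The wrist view shows the shut fingers at (256,225), centred on the thumb block at (257,130), with the stop straight ahead. I'll make contact gently, then push in small steps with force logging.

Run:
```python
from g import *
movel(P(-.340,.048),v=.1)
r=movel(P(-.305,.048),v=.03,until_force=2.5)
f=np.array(get_ft_force());print(r,get_time(),al(),f@u)
a=al()
for k in range(14):
    a+=.003
    h=movel(P(a,.048),v=.04,until_force=15)
    print(round(al(),4),round(float(np.array(get_ft_force())@u),2),h,round(get_time(),2))
```

```text
True 9.7333 -0.3246558214998835 0.37124399565682853
-0.3214 -0.16 False 9.98
-0.3185 -0.04 False 10.23
-0.3154 -0.04 False 10.48
-0.3123 -0.27 False 10.73
-0.3093 -0.53 False 10.98
-0.3064 -1.3 False 11.23
-0.3034 0.58 False 11.48
-0.3008 -1.32 False 11.73
-0.298 -3.54 False 11.98
-0.2943 0.17 False 12.23
-0.2911 -0.43 False 12.48
-0.2883 -0.4 False 12.73
-0.2853 -0.14 False 12.98
-0.2824 -0.36 False 13.23
```

The notch at s=0.03 showed up: the force dipped at TCP −0.3034 and peaked at −0.298. So s ≈ TCP_along + 0.330, and I expect the 0.12 notch at about −0.210. I'll carry on through 0.06 and 0.09 and stop short of 0.12.

Run:
```python
from g import *
a=-.2824
while a<-.2225:
    a+=.002
    h=movel(P(a,.048),v=.04,until_force=15)
    print(round(al(),4),round(float(np.array(get_ft_force())@u),2),h,round(get_time(),2))
for n in("top","side"):cv2.imwrite(f"pics/{n}3.png",read_camera(n)[:,:,::-1])
```

```text
-0.2802 0.4 False 13.48
-0.2782 0.01 False 13.73
-0.2762 -0.44 False 13.98
-0.2743 -0.1 False 14.23
-0.2723 -0.75 False 14.48
-0.2708 -3.87 False 14.73
-0.2687 -4.16 False 14.98
-0.2663 -1.86 False 15.23
-0.264 0.31 False 15.48
-0.2619 -0.66 False 15.73
-0.2601 0.21 False 15.98
-0.2582 0.62 False 16.23
-0.2562 0.58 False 16.48
-0.2542 0.07 False 16.73
-0.2522 -0.21 False 16.98
-0.2502 0.43 False 17.23
-0.2482 -0.28 False 17.48
-0.2462 -0.2 False 17.73
-0.2443 -0.17 False 17.98
-0.2423 -0.13 False 18.23
-0.2407 -3.18 False 18.48
-0.2386 -4.24 False 18.73
-0.2363 -1.98 False 18.98
-0.234 0.05 False 19.23
-0.232 0.01 False 19.48
-0.2301 0.77 False 19.73
-0.2282 0.45 False 19.98
-0.2262 -0.26 False 20.23
-0.2242 -0.04 False 20.48
-0.2222 0.41 False 20.73
```

View pics/side3.png

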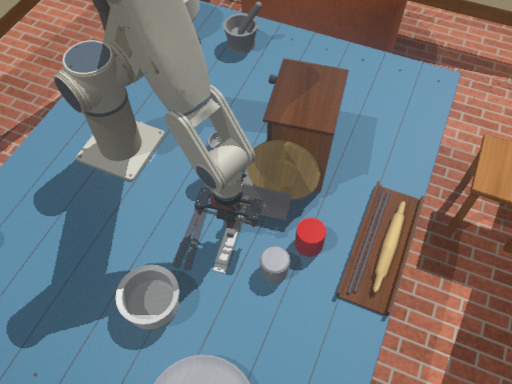

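View pics/top3.png

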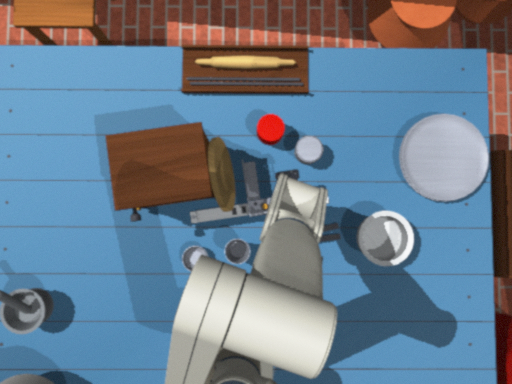

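The next notches showed force onsets at −0.271 and −0.241, exactly 30 mm apart, so 0.12 is at −0.211. The pictures show the chakla and bystanders unmoved. I'll push gently to that notch with a light force limit, then back off.

Run:
```python
from g import *
a=-.2222
while a<-.2125:
    a+=.0025
    h=movel(P(a,.048),v=.03,until_force=12); print(round(al(),4),round(float(np.array(get_ft_force())@u),2),round(get_time(),2))
h=movel(P(-.2095,.048),v=.015,until_force=2.5)
print(h,round(al(),4),round(float(np.array(get_ft_force())@u),2),round(get_time(),2))
movel(P(-.240,.048),v=.12)
movel(P(-.262,.2),v=.2)
move_pose([0.3,-0.45,0.3],Q)
print(get_time())
for n in("top","side"):
    im=np.mean([read_camera(n).astype(np.float32) for _ in range(6)],0);np.save(n+"4.npy",im)
    x0,y0,w,h,f=(185,130,150,100,5) if n=="top" else (200,130,140,140,4.25)
    cv2.imwrite(f"pics/{n}4.png",cv2.resize(im[y0:y0+h,x0:x0+w,::-1],None,fx=f,fy=f,interpolation=cv2.INTER_CUBIC).clip(0,255).astype(np.uint8))
    cv2.imwrite(f"pics/{n}4f.png",im[:,:,::-1].astype(np.uint8))
```

```text
-0.2194 -0.14 21.08
-0.217 -0.24 21.33
-0.2145 -0.5 21.58
-0.212 0.02 21.83
True -0.211 -1.35 22.04
24.6
```

View pics/top4.png

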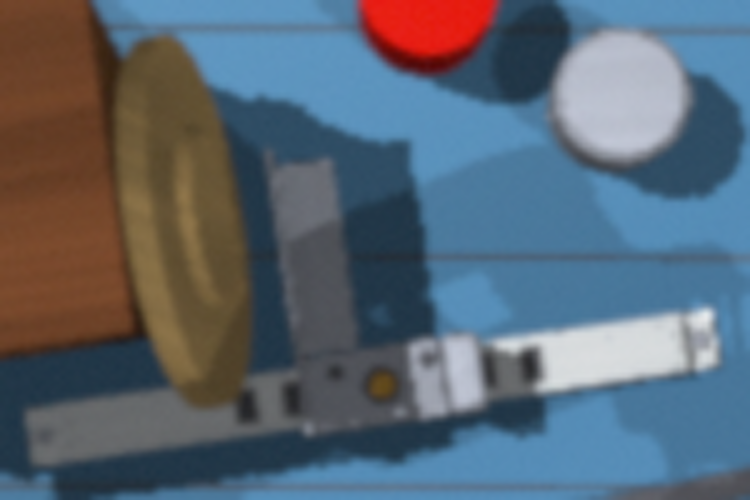

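View pics/side4.png

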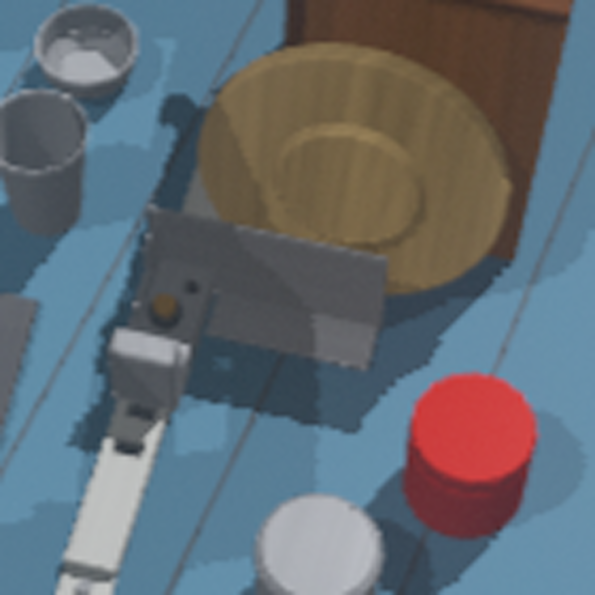

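The stop is centred over slot 4: two slots are visible behind it at (495,370) and (530,365), and two ahead at (245,405) and (292,398). The chakla looks unchanged. Now the gap, plus changes against the first pictures.

```bash
python3 - <<'E'
from g import *
wait(0.2)
b=lambda x,y:(185+(x+.5)/5-.5,130+(y+.5)/5-.5)
s=lambda x,y:(200+(x+.5)/4.25-.5,130+(y+.5)/4.25-.5)
plt=[]
for n,c,p,z in(("plate far","top",b(268,152),.095),("bot far","top",b(270,190),0.),("bot near","top",b(290,330),0.),("side far","side",s(388,257),.095),("side near","side",s(150,208),.095),("knob","top",b(381,384),.055)):
    X=onz(c,p,z);print(n,X,X@u)
for n,roi in(("top",(200,130,45,85)),("side",(244,140,78,62))):
  for suf in("",'4'):
    im=np.load(f"{n}{suf}.npy");x0,y0,w,h=roi
    r=cv2.resize(im[y0:y0+h,x0:x0+w],None,fx=5,fy=5,interpolation=cv2.INTER_CUBIC)
    m=((r[:,:,0]-r[:,:,2])>10).astype(np.uint8)
    c=max(cv2.findContours(m,cv2.RETR_EXTERNAL,cv2.CHAIN_APPROX_NONE)[0],key=cv2.contourArea)[:,0]
    px=np.c_[x0+(c[:,0]+.5)/5-.5,y0+(c[:,1]+.5)/5-.5]
    i=camera_info(n);X=np.array([onz(n,p,.0035) for p in px[::3]]);t=X@u;o=np.argsort(t)[:6]
    print(n,suf,"foot",X[o].mean(0),t[o].mean())
E
python3 - <<'E'
import numpy as np,cv2
for n in("top","side"):
    d=np.abs(np.load(f"{n}.npy")-np.load(f"{n}4.npy")).max(2).clip(0,255).astype(np.uint8)
    cv2.imwrite(f"pics/d{n}.png",(d*2.0).clip(0,255).astype(np.uint8))
E
```

```text
plate far [ 0.6014 -0.0014  0.095 ] -0.0905109228049267
bot far [ 0.5885 -0.0004  0.    ] -0.08757883470337707
bot near [ 0.5002 -0.0134  0.    ] -0.08736435487007792
side far [ 0.604  -0.0027  0.095 ] -0.09218949586593678
side near [ 0.4361 -0.0296  0.095 ] -0.09389861214676183
knob [ 0.4653 -0.0694  0.055 ] -0.13762486248744454
top  foot [0.5543 0.0151 0.0035] -0.06725919663882746
top 4 foot [0.5559 0.0152 0.0035] -0.06737990101670117
side  foot [0.5584 0.0129 0.0035] -0.07002823997457547
side 4 foot [0.6005 0.0265 0.0035] -0.06277784677447133
```

View pics/top4f.png

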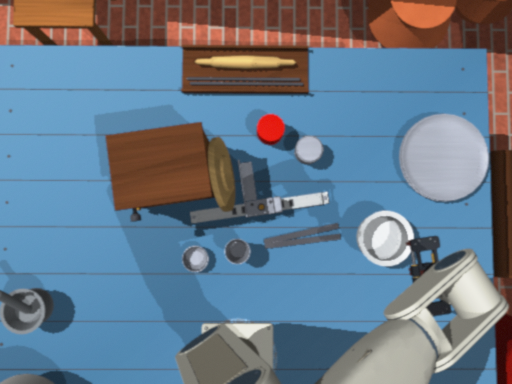

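View pics/dside.png

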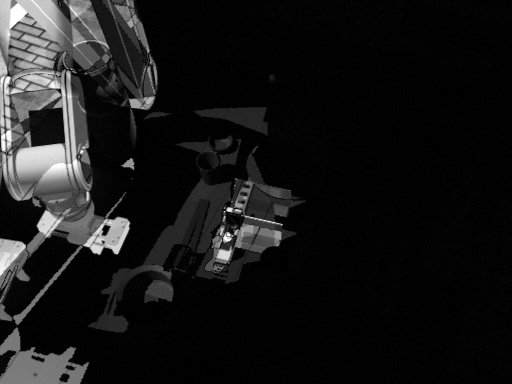

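The gap is about 20–24 mm: under 33 mm, and too small for another 30 mm step. The chakla outline in the top view moved only 0.1 mm. In the side view the foot is now hidden behind the plate, so that reading doesn't count. The arm is clear, so I'm handing in.

Run:
```python
from station import *
print(get_time(),get_ft_force(),max(abs(x) for x in get_qvel()));job_done()
```

```text
25.4 [-0.57022319 -0.0509154  -0.30261268] 0.0018777149887394806
the job is handed in; nothing more can be done
```

I pushed the stop along the rail with the shut fingertips and left it clicked into the 0.12 m notch, the last one that fits before the chakla. I then backed the arm clear and handed the job in at 25.4 s; no verdict is reported.

**Clicks:** I felt the force at the 0.03, 0.06 and 0.09 notches. The stop met the fingers again at 0.12, exactly 30 mm past the previous notch. The largest push force I logged was about 4 N.

**Notch:** after I backed off, the top view shows the stop over slot 4, with two slots visible behind it and two ahead. Its measured travel also agrees.

**Gap:** the plate is about 20–24 mm from the chakla's foot. That is under the 33 mm limit and too small for another 30 mm step.

**Chakla and bystanders:** the chakla's foot reads the same before and after in the top view, within about 0.1 mm. The before-and-after side pictures show only the stop, the arm and their shadows changed.

**Checks that disagreed:**
- The last side-view foot reading was about 7 mm off, because the plate now hides the foot from that camera. I set it aside.
- The top and side cameras otherwise differ by about 3 mm along the rail, which is within the margins.

My first approach would have run the last joint past its range, so I turned the tool half a turn before touching anything.

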